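Make room in the heat-sink tote

ROBOT

A 6-joint arm with a two-finger parallel gripper is mounted at the origin on the work surface. World frame = base frame: x ahead of the robot, y to its left, z up, the work surface at z = 0. Lengths are in m, angles in degrees, forces in N, time in s.
With the tool pointing down it reaches from about 0.425 to 0.925 m from the base axis. Payload 12.5 kg.
Tool frame: the origin (TCP) lies at the very end of the fingers, on their centre line; the grasp point (between the pads) lies 19 mm behind it; y points along the fingers, z is the direction in which the jaws open and shut, and the axes are right-handed (so a half turn about y gives the same grasp; the last joint's range is limited). The gripper opens to 85 mm and grips with 20 to 120 N. Pads are 22 mm wide; open, the fingers measure 114 mm over their backs; the gripper's body (76 mm by 85 mm) begins 54 mm behind the grasp point. The pads swing forward as they close: fully open they stand 13 mm farther back than shut.
Start: joints at [66.2, 28.126, 89.318, -0, 62.55, -6.05], TCP at [0.191, 0.595, 0.195] pointing down, gripper open.
Joint ranges: [-177.58, 177.58], [-47.91, 125.51], [2.72, 160], [-65.01, 245.01], [3.68, 167.84], [-153.87, 153.87]. Speed limits (degrees/s): [127.2, 127.2, 159.86, 180, 180, 180].

INTERFACE

Orientations are given as a 3x3 rotation matrix whose columns are the frame's x, y, z axes.
In Python, from rig import robot gives the robot as it stands.
- The arm moves only by the shell command python3 -m crank 'ROWS' [FORCE]. ROWS is JSON, one flat list of numbers, 5 for each row, row after row: the gripper command: -1 is fully open, 1 is shut, values between are in proportion, then the shift along the world's x, y, z in m, then the turn about the world's z in degrees. In form: [grip, dx, dy, dz, turn, grip, dx, dy, dz, turn, ...]. A call has exactly 5 rows; each row is the pose to reach, as a shift and turn from the pose measured when the call began; what a row does not reach only later rows make up. A row lasts 1/10 s, in which the tool goes at most 50 mm and 8.59 degrees, less where a joint would pass 70% of its speed; a pose out of reach is approached as far as the arm can. A call with a gripper value outside its range is refused whole. The fingers move at their own pace and stop on an object; FORCE is the grip in N (left out, the last holds). Time passes only in rows, so rows that repeat a pose let the fingers close, or fill a call up. It gives the time, the measured TCP pose, the force and the opening at its end, in the units of the state.
- robot.state(): the state, without advancing time (a new reading comes with each control period).
- robot.capture(name): name is "scene" or "top"; returns a dict with "color" (384x512x3 uint8, blue, green, red), "mtx" (3x3 intrinsics, pixels), "R" (3x3) and "t" (3): a world point X has camera coordinates R X + t. Camera axes: x right, y down, z forward; pixel columns grow to the right and rows downward; lengths in m; the calibration is good to about 2 mm. A picture is of the moment at which its call begins. There is no depth.
- robot.finish_job(): hands the job in, once; it reports no verdict.
Trained networks look in a picture, given as the dict that the camera call returned (one of the last four; its "shot" number tells which), for a name from the list of things; names that differ only in an ending like _2 or _b are one class to them, and where a whole thing is asked for, a point or a joint stands for the part that bears it (a point fixed in the world has none). Each returns a list of dicts, best first, with "confidence" (0 to 1); they miss things now and then, are a little off and sometimes report something else, mostly with a low value. They report only what shows in the picture. A call takes as long as a camera call. They do not tell look-alikes from the thing itself.
- robot.recognise(name, picture): "box" ([left, top, right, bottom] as shares, 0 to 1, of the picture: columns of its width, rows of its height, round what is visible of it).
- robot.spot_point(name, picture): "point" ([column, row] as shares, 0 to 1, of the picture: columns of its width, rows of its height: a listed point, or the origin of a listed thing).
The state is a dict: "time": time; "qpos": joint angles; "joint_vel": joint speeds; "tau": joint torques, N m; "ee_pos": TCP position; "orientation": TCP orientation; "contact_force": force on the tool from outside, world axes, zero at the start; "wrist_torque": the same for the moment, N m; "width": finger opening in m.
Only numpy, scipy, OpenCV 4.12 (cv2) and the standard library are available. Lean on these libraries where they do the work, as an engineer would, in place of code of your own. Each camera call takes 0.05 s, during which the arm holds its last target. There are 200 camera calls.

TASK

Make room in the parts tote for the long finned heat sink: slide the tote's divider towards the short heat sink until the other compartment is long enough, without pushing the short one about. Then lay the long finned heat sink from the rubber mat in that longer compartment, flat, fins up and lengthwise, setting it down rather than dropping it.

Things in the scene. Friction and masses are not known exactly. Their poses are not given: they have to be found in the camera images.
- tote: Grey plastic open tote standing fixed on the bench, outside 382 x 152 mm, 45 mm high; inside 370 (its x) x 140 mm (its y), walls 6 mm, floor 6 mm thick. Origin: centre of its underside; x runs along its length, towards the end where the short heat sink lies; z up.
- divider (a joint): Black plastic divider across the tote that slides along the tote's x and stays where it is left (about 2 N of friction, no latch; it cannot be lifted out). Value: position of the divider's middle plane along the tote's x from the tote's centre, m; it grows towards the short heat sink. The panel is 6 mm thick. It starts near the middle or on the robot's side of it, leaving too little room for the long heat sink.
- divider_tab (a point): Centre of the divider's upright grip tab, 72 mm above the tote's underside. The tab is 10 mm thick along the tote's x, 50 mm wide along the tote's y, and stands from 51 to 90 mm above the bench, on a 10 mm wide cross bar (42 to 51 mm above the bench) that rests on the rims. Axes as the tote's; it moves with the divider.
- long_sink_mid (a point): Centre (half-way up) of the long finned aluminium heat sink, 200 mm (its x) x 40 mm (its y) x 30 mm high, six fins along its length on top, about 0.3 kg. It lies flat, fins up, on a black rubber mat 2 mm thick, beside a 120 mm finned heat sink and a plain square-cornered aluminium tube, 200 x 40 x 30 mm, without fins. It can be gripped across its 40 mm width.
- short_sink_mid (a point): Centre (half-way up) of the short finned heat sink, 60 mm (its x) x 40 x 30 mm high, about 0.1 kg, lying loose on the tote's floor near the tote's +x end. It stays where it is.
Not all that is in view belongs to the job. Leave any green, orange or purple look-alike of the part that bears long_sink_mid alone.

How it is judged (in metres and radians):
On the way, in this order (a step that is already met when the one before it is completed fails the run):
1. the divider has been slid far enough towards the short heat sink (value of joint divider above 0.018 m), for 0.2 s.
2. the long heat sink lies in the longer compartment (x of long_sink_mid in the frame of divider_tab below -0.095 m and x of long_sink_mid in the frame of tote above -0.095 m and y of long_sink_mid in the frame of tote between -0.055 and 0.055 m and z of long_sink_mid in the frame of tote below 0.028 m and angle between long_sink_mid's own z axis and vertical below 0.1 rad and angle between the x axis of long_sink_mid and the x axis of tote, either way round below 0.18 rad), for 0.2 s.
At the end, for the whole second after the job is handed in: The divider stands 18 mm or more past the tote's centre towards the short heat sink. The long one lies at rest on the tote's floor in the other compartment, fins up, flat within 6 and lengthwise within 10 degrees. The short one lies flat in its own compartment (all of step 2 and value of joint divider above 0.018 m and linear speed of long_sink below 0.03 m/s and x of short_sink_mid in the frame of divider_tab above 0.03 m and z of short_sink_mid in the frame of tote below 0.028 m and angle between short_sink_mid's own z axis and vertical below 0.1 rad); the robot touches nothing.
It fails at once if the short heat sink is pushed more than 15 mm from its place (distance of short_sink_mid from where it was at the start of the episode above 0.015 m).
It fails at once if the long heat sink is dropped (falls free faster than 0.8 m/s, about 30 mm) (contact force between long_sink and the fingers below 0.1 N and linear speed of long_sink above 0.8 m/s).
It also fails if it takes over 51 s, if anything falls off the work surface, if the arm or the gripper's body presses on something with over 40 N, if the wrist force passes 120 N, or if a joint passes its speed limit or range.

## Working session

There is one attempt and no reset: what is moved stays moved. The work goes in short steps, Python scripts to look and compute and a shell command to move; the robot and the scene stay as the last step left them, time stands still between calls to the robot, and variables do not carry over. Pictures are saved under pics/ and viewed, about 8 in all and at most 12, crops included, and the job is handed in when it is done.

```bash
mkdir -p pics
cat > h.py <<'E'
import numpy as np, cv2
from rig import robot
def ray(p,px,z):
    """pixel (col,row) -> world point at height z"""
    d=p["R"].T@np.linalg.inv(p["mtx"])@np.array([px[0],px[1],1.]); c=-p["R"].T@p["t"]
    return c+d*(z-c[2])/d[2]
def proj(p,X):
    v=p["mtx"]@(p["R"]@np.array(X)+p["t"]); return v[:2]/v[2]
E
python3 - <<'E'
from h import *
ims=[]
for c in("scene","top"):
    p=robot.capture(c); ims.append(p["color"]); print(c,"cam at",(-np.array(p["R"]).T@p["t"]).round(3))
    cv2.imwrite(f"pics/{c}0.png",cv2.resize(p["color"],(800,600)))
    for n,z in(("tote",0),("divider_tab",.072),("long_sink_mid",.017),("short_sink_mid",.021)):
        for r in robot.spot_point(n,p)[:5]:
            px=np.array(r["point"])*[512,384]; print(n,round(r["confidence"],2),px.round(1),ray(p,px,z).round(3))
s=robot.state(); print(s["ee_pos"],s["orientation"],s["width"])
E
```

```text
scene cam at [1.456 0.64  0.871]
tote 0.73 [323.6 275.8] [0.576 0.196 0.   ]
divider_tab 0.66 [330.2 252. ] [0.547 0.196 0.072]
long_sink_mid 0.95 [265.5 170.2] [ 0.169 -0.323  0.017]
long_sink_mid 0.73 [213.5 166.8] [ 0.277 -0.52   0.017]
long_sink_mid 0.6 [252.6 232.8] [ 0.55  -0.092  0.017]
long_sink_mid 0.55 [151.2 193.2] [ 0.581 -0.564  0.017]
short_sink_mid 0.66 [304.5 299.5] [0.711 0.213 0.021]
top cam at [ 0.24  -0.118  1.375]
tote 0.65 [154.6 153.4] [0.579 0.196 0.   ]
divider_tab 0.88 [149.3 153.1] [0.562 0.195 0.072]
long_sink_mid 0.96 [329.2 288.2] [ 0.199 -0.317  0.017]
long_sink_mid 0.85 [413.8 153. ] [ 0.592 -0.565  0.017]
long_sink_mid 0.61 [405.8 261.7] [ 0.277 -0.532  0.017]
short_sink_mid 0.93 [146.7 105.8] [0.718 0.223 0.021]
[0.19053407 0.59524146 0.19468186] [[ 9.52398243e-01  2.88848552e-05  3.04856665e-01]
 [-3.04856665e-01 -1.24665546e-06  9.52398243e-01]
 [ 2.78899365e-05 -1.00000000e+00  7.61842814e-06]] 0.08518664337149594
```

View pics/top0.png

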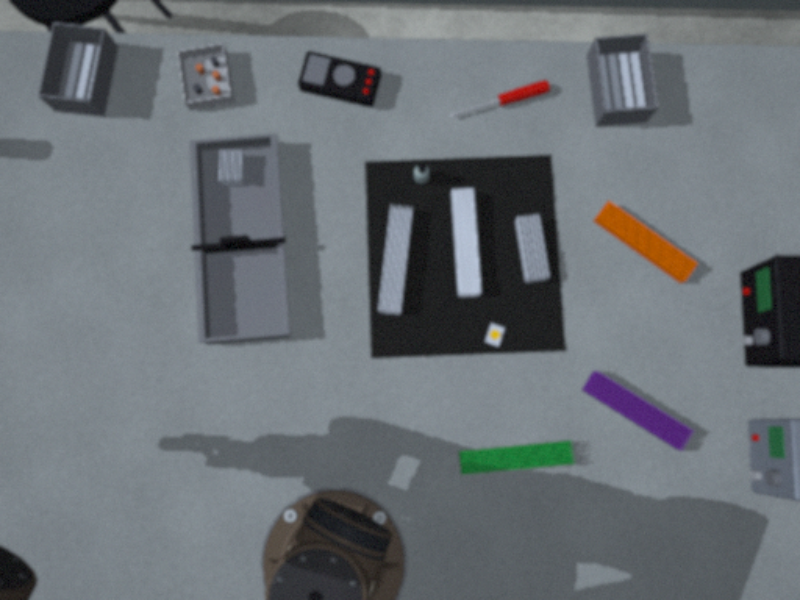

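View pics/scene0.png

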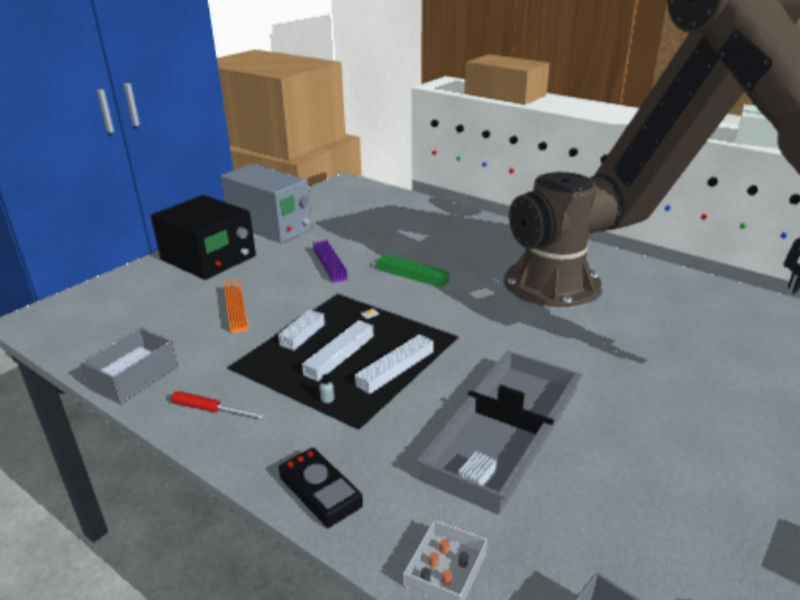

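The top view shows the tote around (240,240) with its divider tab at (235,242) and the short sink at (230,165). Things that could be taken for the long sink:
- long finned sink on the mat (395,260)
- plain tube (466,242)
- 120 mm sink (532,248)
- orange (645,242), purple (638,410) and green (517,457) look-alikes

I choose (395,260). Next I'll check it in one rectified crop and measure there.

```bash
cat >> h.py <<'E'
S=1250.  # px/m, view x 0.37..0.79 (up), y 0.34..-0.20 (left to right)
def rect(p,z,X1=.80,Y1=.33,w=.6,h=.45):
    wp=np.float32([[X1,Y1],[X1,Y1-w],[X1-h,Y1-w],[X1-h,Y1]])
    src=np.float32([proj(p,[*a,z]) for a in wp]); dst=np.float32([[0,0],[w*S,0],[w*S,h*S],[0,h*S]])
    return cv2.warpPerspective(p["color"],cv2.getPerspectiveTransform(src,dst),(int(w*S),int(h*S)),flags=cv2.INTER_CUBIC)
def xy(c,X1=.80,Y1=.33): return X1-c[1]/S, Y1-c[0]/S
E
python3 - <<'E'
from h import *
p=robot.capture("top")
im=rect(p,.045); cv2.imwrite("pics/rect45.png",im)
g=cv2.cvtColor(rect(p,.032),cv2.COLOR_BGR2GRAY)
m=(g>110).astype(np.uint8); m[:, :360]=0
for c in cv2.findContours(m,cv2.RETR_EXTERNAL,cv2.CHAIN_APPROX_NONE)[0]:
    a=cv2.contourArea(c)/S**2*1e6
    if 2000<a<20000:
        r=cv2.minAreaRect(c); b=cv2.boxPoints(r); print("rect area mm2",round(a),"ctr",np.round(xy(r[0]),4),"size mm",np.round(np.array(r[1])/S*1e3,1),"corners",[tuple(np.round(xy(q),3)) for q in b])
E
```

```text
rect area mm2 8103 ctr [ 0.5417 -0.095 ] size mm [ 43.1 201.7] corners [(np.float32(0.443), np.float32(-0.064)), (np.float32(0.644), np.float32(-0.083)), (np.float32(0.64), np.float32(-0.126)), (np.float32(0.439), np.float32(-0.107))]
rect area mm2 8913 ctr [ 0.5779 -0.2252] size mm [205.7  45.7] corners [(np.float32(0.679), np.float32(-0.195)), (np.float32(0.682), np.float32(-0.24)), (np.float32(0.477), np.float32(-0.256)), (np.float32(0.474), np.float32(-0.21))]
```

View pics/rect45.png

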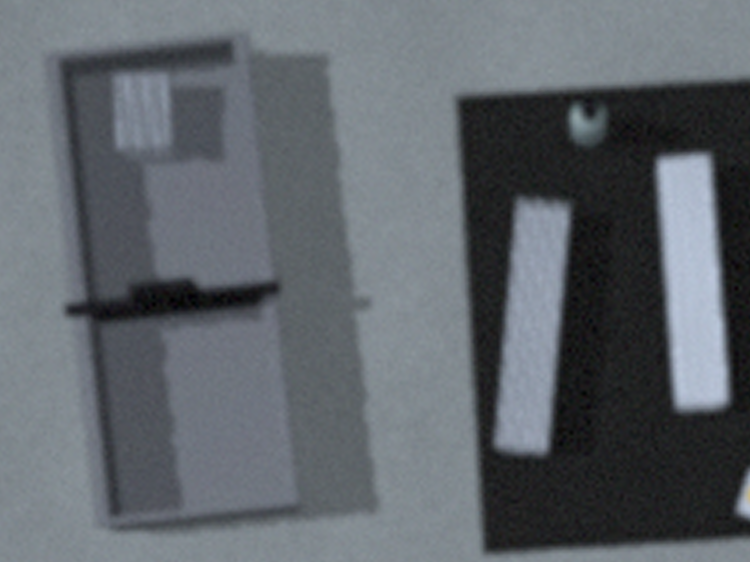

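The rectified view confirms the choice. The finned 200 mm part is at (533,327), which is world (0.542,-0.095) at -5.4°; the plain tube is at (693,283). The tote centre is about (0.577,0.197) at yaw +6.5°, with the divider at about -0.016. The short sink sits at about +0.143 in tote x. I'll start the divider push with the fingers shut.

```bash
python3 -m crank '[1,0.03,-0.04,0,6, 1,0.06,-0.08,0,12, 1,0.09,-0.12,0,18, 1,0.12,-0.16,0,24, 1,0.15,-0.196,0,24.2]' 40
python3 -m crank '[1,0.03,-0.04,0,0, 1,0.06,-0.08,0,0, 1,0.09,-0.12,0,0, 1,0.12,-0.16,0,0, 1,0.15,-0.196,0,0]'
```

```text
time: 1.05
ee_pos: [0.3413, 0.3974, 0.1949]
orientation: [[0.993, 0.0, -0.116], [0.116, 0.0, 0.993], [0.0, -1.0, 0.0]]
contact_force: [0.8, 0.6, -0.2]
width: 0.0123
time: 1.55
ee_pos: [0.4922, 0.1995, 0.1952]
orientation: [[0.993, 0.001, -0.116], [0.116, 0.0, 0.993], [0.001, -1.0, 0.0]]
contact_force: [0.8, 0.7, -0.5]
width: -0.0004
```

```bash
python3 -m crank '[1,0,-0.006,-0.035,0, 1,0,-0.012,-0.07,0, 1,0,-0.012,-0.105,0, 1,0,-0.012,-0.127,0, 1,0,-0.012,-0.127,0]'
python3 -m crank '[1,0.02,0.0023,0,0, 1,0.035,0.004,0,0, 1,0.045,0.005,0,0, 1,0.055,0.006,0,0, 1,0.065,0.0074,0,0]'
python3 -m crank '[1,0.013,0.0015,0,0, 1,0.026,0.003,0,0, 1,0.039,0.0044,0,0, 1,0.05,0.0057,0,0, 1,0.06,0.0068,0,0]'
```

```text
time: 2.05
ee_pos: [0.491, 0.187, 0.0659]
orientation: [[0.993, -0.004, -0.116], [0.116, -0.001, 0.993], [-0.004, -1.0, -0.0]]
contact_force: [0.2, 0.3, 0.3]
width: -0.0
time: 2.55
ee_pos: [0.5566, 0.1945, 0.0666]
orientation: [[0.993, -0.003, -0.116], [0.116, -0.001, 0.993], [-0.003, -1.0, -0.0]]
contact_force: [-0.2, -0.0, 0.6]
width: 0.0001
time: 3.05
ee_pos: [0.6173, 0.2015, 0.0667]
orientation: [[0.993, -0.003, -0.116], [0.116, -0.001, 0.993], [-0.003, -1.0, -0.0]]
contact_force: [0.3, -0.4, -0.4]
width: 0.0001
```

```bash
python3 -m crank '[1,-0.025,-0.003,0,0, 1,-0.035,-0.003,0.03,0, 1,-0.045,-0.02,0.07,0, 1,-0.055,-0.05,0.1,0, 1,-0.06,-0.09,0.1,0]'
python3 -m crank '[-1,-0.005,-0.04,0,-4, -1,-0.01,-0.08,0,-8, -1,-0.015,-0.12,0,-11.9, -1,-0.015,-0.16,0,-11.9, -1,-0.015,-0.206,0,-11.9]'
python3 - <<'E'
from h import *
p=robot.capture("top"); cv2.imwrite("pics/rect45b.png",rect(p,.045))
for n,z in(("tote",0),("divider_tab",.072),("short_sink_mid",.021)):
    for r in robot.spot_point(n,p)[:3]:
        px=np.array(r["point"])*[512,384]; X=ray(p,px,z)
        d=X[:2]-[.5768,.1967];c,s=np.cos(np.radians(6.5)),np.sin(np.radians(6.5))
        print(n,round(r["confidence"],2),X.round(3),"in tote",round(c*d[0]+s*d[1],4),round(-s*d[0]+c*d[1],4))
E
```

```text
time: 3.55
ee_pos: [0.5584, 0.1118, 0.1709]
orientation: [[0.993, 0.003, -0.118], [0.118, 0.0, 0.993], [0.003, -1.0, -0.0]]
contact_force: [0.3, -0.8, -1.3]
width: -0.0001
time: 4.05
ee_pos: [0.5432, -0.0955, 0.1713]
orientation: [[0.996, 0.003, 0.089], [-0.089, -0.001, 0.996], [0.003, -1.0, -0.0]]
contact_force: [1.6, 0.4, -0.2]
width: 0.0726
tote 0.93 [0.575 0.197 0.   ] in tote -0.0019 0.0007
divider_tab 0.66 [0.561 0.198 0.072] in tote -0.0153 0.0033
short_sink_mid 0.55 [0.712 0.217 0.021] in tote 0.1363 0.0047
```

View pics/rect45b.png

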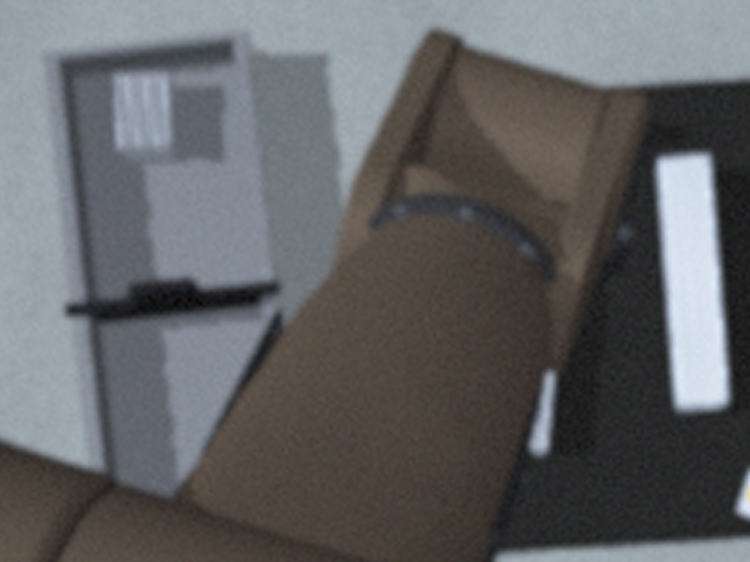

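The divider has not moved: the bar still runs from (68,310) to (278,287), and the push gave no reaction force. Instead I'll straddle and grip the tab with the jaws along tote x, and look before closing.

```bash
python3 -m crank '[-1,0.003,0.03,0,-8, -1,0.004,0.06,0,-16, -1,0.005,0.09,0,-24, -1,0.006,0.12,0,-32, -1,0.008,0.15,0,-40]'
python3 -m crank '[-1,0.003,0.03,0,-8, -1,0.004,0.06,0,-16, -1,0.005,0.09,0,-24, -1,0.007,0.12,0,-32, -1,0.008,0.138,0,-38.4]'
python3 -m crank '[-1,0,0,-0.03,0, -1,0,0,-0.06,0, -1,0,0,-0.08,0, -1,0,0,-0.08,0, -1,0,0,-0.08,0]'
python3 - <<'E'
from h import *
p=robot.capture("scene"); s=robot.state()
im=p["color"][160:352,192:448]; cv2.imwrite("pics/s2.png",cv2.resize(im,(800,600),interpolation=cv2.INTER_CUBIC))
print("TCP px in crop",((proj(p,s["ee_pos"])-[192,160])*3.125).round(), s["qpos"])
for x,y in((.191,.076),(.191,-.076),(-.191,.076),(-.191,-.076)):
    c,t=.99357,.1132; print(((proj(p,[.5768+c*x-t*y,.1967+t*x+c*y,.045])-[192,160])*3.125).round(),end=" ")
c,t=.99357,.1132;x=-.016
for y in(-.025,.025):
  for z in(.051,.09): print("tab",((proj(p,[.5768+c*x-t*y,.1967+t*x+c*y,z])-[192,160])*3.125).round(),end=" ")
E
```

```text
time: 4.75
ee_pos: [0.5508, 0.0576, 0.1711]
orientation: [[0.701, 0.002, 0.713], [-0.713, -0.002, 0.701], [0.003, -1.0, -0.0]]
contact_force: [0.5, 0.3, 0.5]
width: 0.0854
time: 5.25
ee_pos: [0.558, 0.1991, 0.1711]
orientation: [[0.104, 0.0, 0.995], [-0.995, -0.002, 0.104], [0.002, -1.0, -0.0]]
contact_force: [0.7, -0.7, 0.1]
width: 0.0852
time: 5.75
ee_pos: [0.5578, 0.2001, 0.0917]
orientation: [[0.105, -0.0, 0.994], [-0.994, -0.002, 0.105], [0.002, -1.0, -0.0]]
contact_force: [-0.0, 0.3, -0.0]
width: 0.0852
TCP px in crop [432. 278.] [13.3944488  32.35725728 99.91013289 -0.18380178 47.69073838  7.49197138]
[406. 492.] [242. 424.] [560. 244.] [421. 201.] tab [398. 303.] tab [400. 271.] tab [447. 321.] tab [450. 288.]
```

View pics/s2.png

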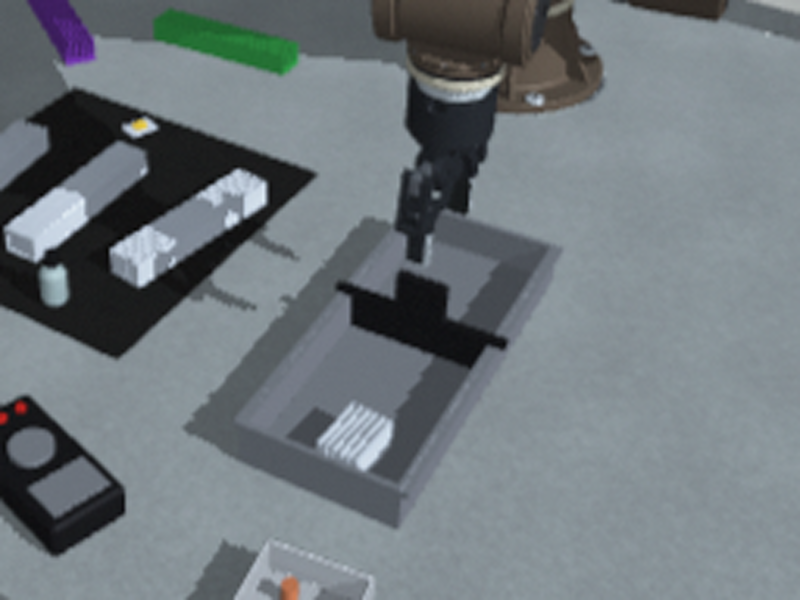

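Run:
```python
from h import *
p=robot.capture("scene"); s=robot.state(); o=[295,195]
im=cv2.resize(p["color"][195:255,295:375],(800,600),interpolation=cv2.INTER_CUBIC)
im=cv2.convertScaleAbs(im,alpha=1.8,beta=20)
T=np.array(s["ee_pos"]);z=np.array(s["orientation"])[:,2]
for h,col in((.013,(0,255,0)),(.043,(0,0,255))):
  for d in(-.043,.043):
    q=((proj(p,T+d*z+[0,0,h])-o)*10).round(); print(h,d,q); cv2.circle(im,tuple(int(v) for v in q),7,col,2)
cv2.imwrite("pics/s3.png",im)
```

```text
0.013 -0.043 [413. 425.]
0.013 0.043 [292. 584.]
0.043 -0.043 [421. 342.]
0.043 0.043 [300. 499.]
```

View pics/s3.png

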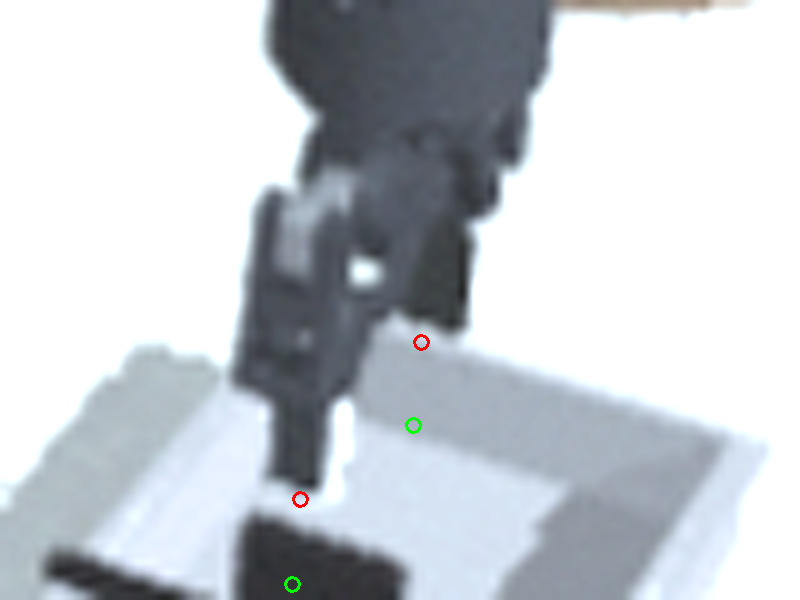

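The tips sit about 30 mm higher than the reported TCP allows: the near tip is at (295,490), against (292,584) expected. That explains why the push passed over the tab. Straddling the tab and going lower is safe whichever height is right, so I'll do that and grip.

```bash
python3 -m crank '[-1,0.002,-0.003,-0.02,0, -1,0.002,-0.003,-0.04,0, -1,0.002,-0.003,-0.058,0, -1,0.002,-0.003,-0.058,0, -1,0.002,-0.003,-0.058,0]'
python3 -m crank '[1,0,0,0,0, 1,0,0,0,0, 1,0,0,0,0, 1,0,0,0,0, 1,0,0,0,0]' 25
python3 -m crank '[1,0,0,0,0, 1,0,0,0,0, 1,0,0,0,0, 1,0,0,0,0, 1,0,0,0,0]' 25
```

```text
time: 6.35
ee_pos: [0.561, 0.197, 0.0356]
orientation: [[0.105, 0.003, 0.994], [-0.994, -0.002, 0.105], [0.002, -1.0, 0.003]]
contact_force: [0.7, -0.3, -0.3]
width: 0.0856
time: 6.85
ee_pos: [0.561, 0.197, 0.0358]
orientation: [[0.105, 0.003, 0.994], [-0.994, -0.002, 0.105], [0.002, -1.0, 0.003]]
contact_force: [0.2, -0.2, 0.1]
width: 0.0123
time: 7.35
ee_pos: [0.561, 0.197, 0.0358]
orientation: [[0.105, 0.003, 0.994], [-0.994, -0.002, 0.105], [0.002, -1.0, 0.003]]
contact_force: [0.1, -0.5, 2.0]
width: 0.0091
```

```bash
python3 -m crank '[1,0.01,0.001,0,0, 1,0.025,0.003,0,0, 1,0.04,0.0045,0,0, 1,0.055,0.006,0,0, 1,0.071,0.008,0,0]'
python3 -m crank '[-0.2,0,0,0,0, -0.2,0,0,0,0, -0.2,0,0,0,0, -0.2,0,0,0,0, -0.2,0,0,0,0]'
python3 -m crank '[-0.2,0,0,0.03,0, -0.2,0,0,0.07,0, -0.2,0,-0.01,0.12,4, -0.2,0,-0.05,0.15,12, -0.2,-0.01,-0.09,0.15,20]'
python3 -m crank '[-1,-0.005,-0.04,0,8, -1,-0.01,-0.08,0,16, -1,-0.015,-0.12,0,24, -1,-0.02,-0.15,0,32, -1,-0.03,-0.18,0,40]'
python3 - <<'E'
from h import *
p=robot.capture("top"); cv2.imwrite("pics/rect45c.png",rect(p,.045))
for n,z in(("divider_tab",.072),("short_sink_mid",.021)):
    for r in robot.spot_point(n,p)[:3]:
        px=np.array(r["point"])*[512,384]; X=ray(p,px,z)
        d=X[:2]-[.5768,.1967];c,s=np.cos(np.radians(6.5)),np.sin(np.radians(6.5))
        print(n,round(r["confidence"],2),X.round(3),"in tote",round(c*d[0]+s*d[1],4),round(-s*d[0]+c*d[1],4))
E
```

```text
time: 7.85
ee_pos: [0.6326, 0.2049, 0.0358]
orientation: [[0.105, 0.002, 0.994], [-0.994, -0.002, 0.105], [0.002, -1.0, 0.002]]
contact_force: [-3.1, -2.1, 3.3]
width: 0.0096
time: 8.35
ee_pos: [0.6323, 0.205, 0.036]
orientation: [[0.105, 0.002, 0.994], [-0.994, -0.002, 0.105], [0.002, -1.0, 0.002]]
contact_force: [0.4, -0.6, -0.2]
width: 0.051
time: 8.85
ee_pos: [0.6242, 0.1148, 0.1907]
orientation: [[0.445, 0.011, 0.895], [-0.895, -0.0, 0.445], [0.005, -1.0, 0.01]]
contact_force: [0.1, -0.4, -0.3]
width: 0.0514
time: 9.35
ee_pos: [0.5939, -0.0667, 0.1908]
orientation: [[0.919, 0.009, 0.395], [-0.395, 0.007, 0.919], [0.006, -1.0, 0.01]]
contact_force: [-0.0, 0.3, 0.3]
width: 0.0855
divider_tab 0.87 [0.638 0.199 0.072] in tote 0.0614 -0.0048
short_sink_mid 0.74 [0.71  0.211 0.021] in tote 0.1335 -0.0005
```

View pics/rect45c.png

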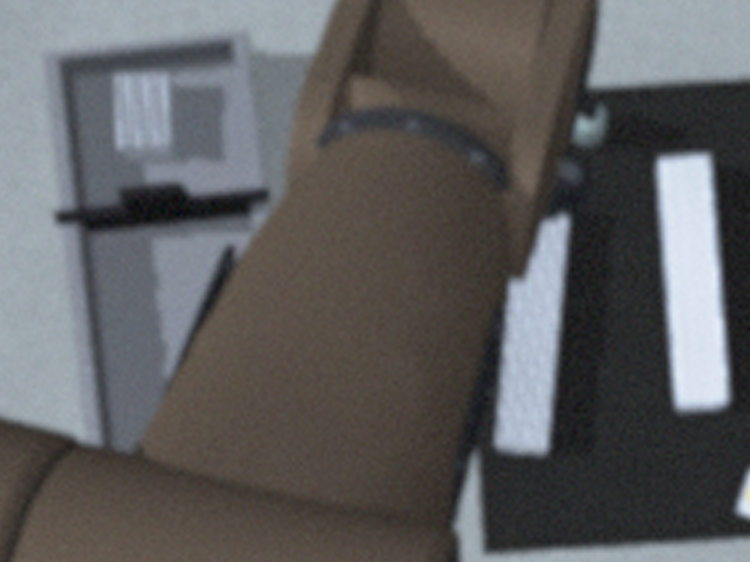

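The divider now stands at about +0.056 (bar at (58,215)–(268,195)), and the short sink still shows at (142,110) as before. Next I'll pick the long sink, allowing for the roughly 30 mm height offset.

```bash
python3 -m crank '[-1,-0.03,-0.015,0,8, -1,-0.052,-0.028,-0.03,16, -1,-0.052,-0.028,-0.07,17.9, -1,-0.052,-0.028,-0.11,17.9, -1,-0.052,-0.028,-0.14,17.9]' 
python3 -m crank '[-1,0,0,-0.01,0, -1,0,0,-0.02,0, -1,0,0,-0.03,0, -1,0,0,-0.03,0, -1,0,0,-0.03,0]'
python3 - <<'E'
from h import *
p=robot.capture("scene"); s=robot.state(); q=proj(p,s["ee_pos"]); o=(q-[48,36]).astype(int); print(q,o)
cv2.imwrite("pics/s4.png",cv2.resize(p["color"][o[1]:o[1]+72,o[0]:o[0]+96],(800,600),interpolation=cv2.INTER_CUBIC))
E
```

```text
time: 10.0
ee_pos: [0.5413, -0.0936, 0.0492]
orientation: [[0.995, 0.006, 0.103], [-0.103, 0.009, 0.995], [0.005, -1.0, 0.01]]
contact_force: [1.1, -0.2, -0.4]
width: 0.0855
time: 10.5
ee_pos: [0.5418, -0.0937, 0.0199]
orientation: [[0.995, 0.007, 0.103], [-0.103, 0.009, 0.995], [0.006, -1.0, 0.01]]
contact_force: [0.3, -0.8, -0.1]
width: 0.0854
[253.85286045 230.73125872] [205 194]
```

View pics/s4.png

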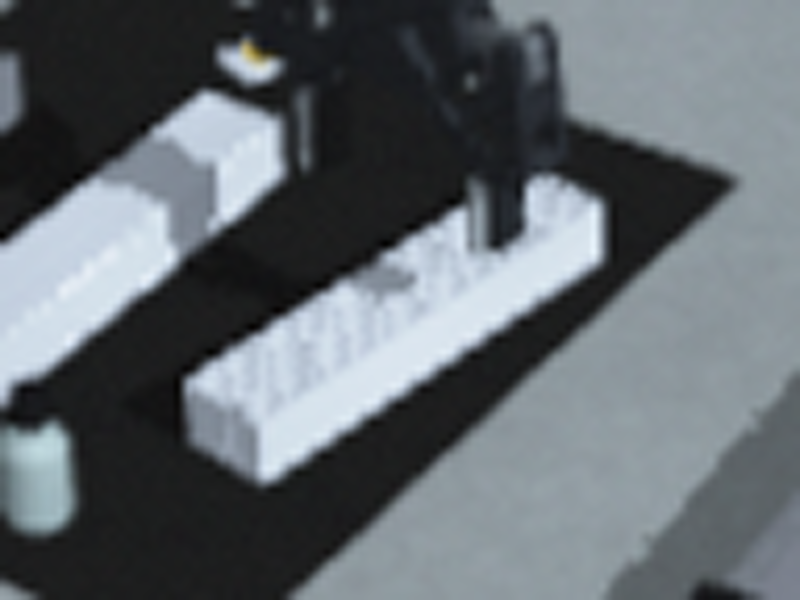

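Run:
```python
from h import *
p=robot.capture("scene"); s=robot.state(); T=np.array(s["ee_pos"]); z=np.array(s["orientation"])[:,2]
f=lambda X:((proj(p,X)-[205,194])*8.333).round()
for o in(0,.03,.04,.05): print(o,[f(T+d*z+[0,0,.013+o]) for d in(-.043,.043)])
print("horizontal jac per 10mm",f(T+[.01,0,0])-f(T),f(T+[0,.01,0])-f(T))
print("sink top corners pred",[f([x,y,.032]) for x,y in((.443,-.064),(.644,-.083),(.64,-.126),(.439,-.107))])
```

```text
0 [array([330., 239.]), array([485., 322.])]
0.03 [array([328., 178.]), array([485., 259.])]
0.04 [array([328., 157.]), array([485., 238.])]
0.05 [array([327., 136.]), array([485., 217.])]
horizontal jac per 10mm [-15.  12.] [20.  9.]
sink top corners pred [array([610., 195.]), array([263., 418.]), array([184., 372.]), array([532., 156.])]
```

The sink corners match the prediction and the tips show a height offset of about 33 mm; sideways they straddle the part. Going down gently.

```bash
python3 -m crank '[-1,0,0,-0.012,0, -1,0,0,-0.024,0, -1,0,-0.001,-0.036,0, -1,0,-0.001,-0.044,0, -1,0,-0.001,-0.045,0]'
python3 -m crank '[1,0,0,0,0, 1,0,0,0,0, 1,0,0,0,0, 1,0,0,0,0, 1,0,0,0,0]' 50
python3 -m crank '[1,0,0,0,0, 1,0,0,0.005,0, 1,0,0,0.015,0, 1,0,0,0.025,0, 1,0,0,0.03,0]'
```

```text
time: 11.1
ee_pos: [0.5411, -0.0946, -0.0265]
orientation: [[0.995, 0.005, 0.103], [-0.103, 0.01, 0.995], [0.004, -1.0, 0.01]]
contact_force: [-0.3, 0.2, 0.2]
width: 0.0857
time: 11.6
ee_pos: [0.5414, -0.0946, -0.0259]
orientation: [[0.995, 0.006, 0.103], [-0.103, 0.009, 0.995], [0.005, -1.0, 0.01]]
contact_force: [-0.6, 2.4, 6.8]
width: 0.039
time: 12.1
ee_pos: [0.5418, -0.0948, 0.0055]
orientation: [[0.995, 0.007, 0.103], [-0.103, 0.009, 0.995], [0.006, -1.0, 0.01]]
contact_force: [0.1, 1.8, -2.8]
width: 0.039
```

```bash
python3 -m crank '[1,0,0,0.025,0, 1,0,0,0.05,0, 1,0,0,0.075,0, 1,0,0.01,0.09,2, 1,-0.005,0.034,0.095,4]'
python3 -m crank '[1,-0.005,0.035,0,4, 1,-0.01,0.075,0,7.9, 1,-0.015,0.115,0,7.9, 1,-0.02,0.155,0,7.9, 1,-0.023,0.185,0,7.9]'
python3 -m crank '[1,-0.001,0.03,0,0, 1,-0.002,0.053,0,0, 1,-0.002,0.063,0,0, 1,-0.002,0.065,0,0, 1,-0.002,0.065,0,0]'
python3 - <<'E'
from h import *
p=robot.capture("scene"); s=robot.state(); q=proj(p,s["ee_pos"]); o=(q-[80,60]).astype(int)
f=lambda X:((proj(p,X)-o)*5).round().astype(int)
im=cv2.resize(p["color"][o[1]:o[1]+120,o[0]:o[0]+160],(800,600),interpolation=cv2.INTER_CUBIC)
a=np.radians(6.5);R=np.array([[np.cos(a),-np.sin(a)],[np.sin(a),np.cos(a)]]); T=s["ee_pos"]
for L,W,c,zz,col in((.1,.02,T[:2],T[2]+.0285+.030,(0,255,0)),(.185,.07,[.5768,.1967],.045,(0,0,255))):
    cv2.polylines(im,[np.array([f([*(R@[x*L,y*W]+c),zz]) for x,y in((1,1),(1,-1),(-1,-1),(-1,1))])],True,col,1)
cv2.imwrite("pics/s5.png",im)
print(robot.spot_point("long_sink_mid",p)[:2], o)
E
```

```text
time: 12.6
ee_pos: [0.5379, -0.0616, 0.1027]
orientation: [[0.999, 0.01, 0.034], [-0.034, 0.008, 0.999], [0.01, -1.0, 0.009]]
contact_force: [-0.5, 0.3, -3.0]
width: 0.039
time: 13.1
ee_pos: [0.5142, 0.1254, 0.1032]
orientation: [[0.994, 0.009, -0.104], [0.104, 0.01, 0.994], [0.01, -1.0, 0.009]]
contact_force: [0.6, -0.3, -3.2]
width: 0.0392
time: 13.6
ee_pos: [0.5122, 0.19, 0.1033]
orientation: [[0.994, 0.009, -0.105], [0.104, 0.01, 0.994], [0.01, -1.0, 0.009]]
contact_force: [0.4, -0.1, -2.4]
width: 0.0392
[{'point': [0.5143, 0.4456], 'confidence': 0.92}, {'point': [0.4162, 0.4305], 'confidence': 0.89}] [255 176]
```

View pics/s5.png

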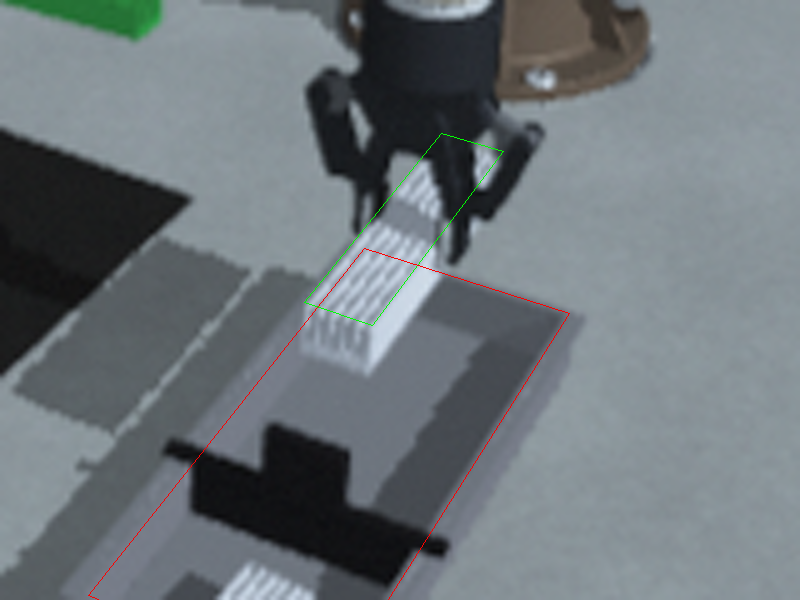

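The sink hangs level and lines up with the outline at (305,302)–(503,150), which lies inside the tote's red rim. Lowering it.

```bash
python3 -m crank '[1,-0.001,-0.001,-0.03,0.5, 1,-0.001,-0.001,-0.06,0.5, 1,-0.001,-0.001,-0.085,0.5, 1,-0.001,-0.001,-0.1,0.5, 1,-0.001,-0.001,-0.11,0.5]'
python3 -m crank '[1,0,0,-0.004,0, 1,0,0,-0.007,0, 1,0,0,-0.01,0, 1,0,0,-0.012,0, 1,0,0,-0.013,0]'
python3 -m crank '[1,0,0,-0.001,0, 1,0,0,-0.002,0, 1,0,0,-0.002,0, 1,0,0,-0.002,0, 1,0,0,-0.002,0]'
```

```text
time: 14.2
ee_pos: [0.5112, 0.1874, -0.0079]
orientation: [[0.994, 0.008, -0.111], [0.111, 0.009, 0.994], [0.009, -1.0, 0.009]]
contact_force: [0.2, -0.4, -2.3]
width: 0.0386
time: 14.7
ee_pos: [0.5113, 0.1875, -0.0207]
orientation: [[0.994, 0.008, -0.111], [0.111, 0.01, 0.994], [0.009, -1.0, 0.009]]
contact_force: [1.2, 0.2, -2.9]
width: 0.0391
time: 15.2
ee_pos: [0.5115, 0.1876, -0.0219]
orientation: [[0.994, 0.009, -0.111], [0.111, 0.01, 0.994], [0.01, -1.0, 0.009]]
contact_force: [-1.4, -0.6, 5.9]
width: 0.039
```

Floor contact shows: the force went from -3 to +6 N. Opening part-way, retreating and checking.

```bash
python3 -m crank '[-0.4,0,0,0,0, -0.4,0,0,0,0, -0.4,0,0,0,0, -0.4,0,0,0,0, -0.4,0,0,0,0]'
python3 -m crank '[-0.4,0,0,0.01,0, -0.4,0,0,0.03,0, -0.4,0,0,0.06,0, -0.4,0,0,0.1,0, -0.4,0,0,0.15,0]'
python3 -m crank '[-0.4,0,0.04,0.02,0, -0.4,0,0.09,0.02,0, -0.4,0,0.14,0.02,0, -0.4,0,0.19,0.02,0, -0.4,0,0.23,0.02,0]'
python3 -m crank '[-0.4,-0.03,0.04,0,0, -0.4,-0.06,0.08,0,0, -0.4,-0.08,0.1,0,0, -0.4,-0.08,0.1,0,0, -0.4,-0.08,0.1,0,0]'
python3 - <<'E'
from h import *
p=robot.capture("top"); im=rect(p,.045); cv2.imwrite("pics/rect45d.png",im)
c,s=np.cos(np.radians(6.5)),np.sin(np.radians(6.5))
for n,z in(("divider_tab",.072),("short_sink_mid",.021),("long_sink_mid",.021)):
    for r in robot.spot_point(n,p)[:3]:
        X=ray(p,np.array(r["point"])*[512,384],z); d=X[:2]-[.5768,.1967]
        print(n,round(r["confidence"],2),X.round(3),"in tote",round(c*d[0]+s*d[1],4),round(-s*d[0]+c*d[1],4))
E
```

```text
time: 15.7
ee_pos: [0.5115, 0.1876, -0.022]
orientation: [[0.994, 0.009, -0.111], [0.111, 0.01, 0.994], [0.01, -1.0, 0.009]]
contact_force: [-0.3, -0.3, 0.1]
width: 0.0598
time: 16.2
ee_pos: [0.5106, 0.1874, 0.1292]
orientation: [[0.994, 0.007, -0.111], [0.111, 0.009, 0.994], [0.008, -1.0, 0.008]]
contact_force: [-0.0, -0.1, 1.3]
width: 0.0596
time: 16.7
ee_pos: [0.51, 0.4199, 0.1501]
orientation: [[0.994, 0.008, -0.112], [0.112, 0.01, 0.994], [0.009, -1.0, 0.009]]
contact_force: [0.6, -0.1, 0.0]
width: 0.0598
time: 17.2
ee_pos: [0.4295, 0.5201, 0.1506]
orientation: [[0.994, 0.008, -0.113], [0.113, 0.01, 0.994], [0.009, -1.0, 0.009]]
contact_force: [0.1, -0.5, -0.8]
width: 0.06
divider_tab 0.72 [0.637 0.201 0.072] in tote 0.0607 -0.003
short_sink_mid 0.52 [0.72  0.223 0.021] in tote 0.1448 0.0099
long_sink_mid 0.84 [ 0.277 -0.535  0.021] in tote -0.3804 -0.6929
long_sink_mid 0.75 [0.516 0.184 0.021] in tote -0.0615 -0.0054
long_sink_mid 0.74 [ 0.196 -0.318  0.021] in tote -0.4368 -0.4681
```

View pics/rect45d.png

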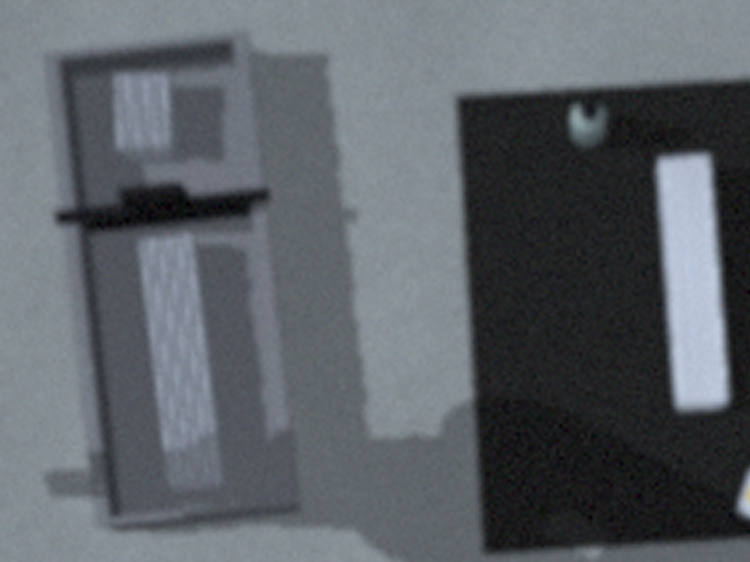

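The long sink lies flat and lengthwise in the lower compartment, from (165,235) to (195,488), clear of the end wall and the divider. The divider bar is still at row ~205 and the short sink is still at (142,110). Handing in.

```bash
python3 -c "
from rig import robot; print(robot.finish_job())"
```

```text
the job is handed in; nothing more can be done
None
```

The job is handed in at about 17 s. The divider was slid to about +0.056 m, and the long finned heat sink was set down flat, fins up and lengthwise in the longer compartment. The hand-in gave no verdict.

- **First push missed:** pushing the divider with the fingers shut did nothing. The fingertips are really about 33 mm higher than the reported TCP height, so they passed over the tab. I found this in the scene camera and allowed for it in every later move. I then gripped the tab and slid the divider.
- **Last checks:** in the last picture the long sink's centre is at about x -0.062 m, y -0.005 m in the tote, clear of the divider and the end wall. It touched the floor while still gripped (force went from -3 to +6 N), so it was not dropped. The arm is clear of everything.
- **Disagreements:**
  - The networks put the divider at 0.061 m; I read about 0.056 m from the picture. Both are well past 0.018 m.
  - Their readings of the short sink varied by about 1 cm between pictures, but in the pictures it stayed at the same pixels throughout.

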